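Blow out the bored port of a valve body with the stand-mounted air gun

ROBOT

A 6-joint arm with a two-finger parallel gripper is mounted at the origin on a cart in front of the work surface, level with it; the furniture and walls round the work are solid. World frame = base frame: x ahead of the robot, y to its left, z up, the work surface at z = 0. Lengths are in mm, angles in rad, forces in N, time in s.
With the tool pointing down it reaches from about 275 to 1000 mm from the base axis. Payload 8.4 kg.
Tool frame: the origin (TCP) lies at the very end of the fingers, on their centre line; the grasp point (between the pads) lies 19 mm behind it; z points along the fingers, x is the direction in which the jaws open and shut, and the axes are right-handed (so a half turn about z gives the same grasp; the last joint's range is limited). The gripper opens to 85 mm and grips with 20 to 120 N. Pads are 22 mm wide; open, the fingers measure 114 mm over their backs; the gripper's body (76 mm by 85 mm) begins 54 mm behind the grasp point. The pads swing forward as they close: fully open they stand 13 mm farther back than shut.
Start: joints at [1.232, 0.353, 1.633, -0, 1.155, -0.002], TCP at [206.541, 589.888, 197.181] pointing down, gripper open.
Joint ranges: [-2.63, 2.63], [-0.92, 2.1], [0.06, 2.66], [-1.3, 4.44], [0, 2.69], [-3.02, 3.02]. Speed limits (rad/s): [2.22, 2.22, 2.79, 3.14, 3.14, 3.14].

INTERFACE

Orientations are given as [roll, pitch, yaw] about the fixed x, y, z axes, in that order (R = Rz(yaw) Ry(pitch) Rx(roll)).
In Python, from rig import r gives the robot as it stands. The module is installed in compiled form; this text tells all that it offers.
- The arm moves only by the tool apply_moves, never from a script. Its argument "targets" is a list that holds one entry, the list of rows, each a list of 7 numbers: the gripper's target within -1 to 1 (fully open at 1, half-way at 0, shut at -1), then the shift along the tool's x, y, z in cm, then the turn, a rotation vector about the tool's x, y, z in degrees. A call has 1 to 8 rows; each row is the pose to reach, as a shift and turn from the pose measured when the call began, along the tool's axes at that moment; what a row does not reach only later rows make up. A row lasts 1/10 s, in which the tool goes at most 50 mm and 8.59 degrees, less where a joint would pass 70% of its speed; a pose out of reach is approached as far as the arm can. A call with a gripper value outside its range is refused whole. The fingers move at their own pace and stop on an object; "newtons" is the grip in N (left out, the last holds). Time passes only in rows, so rows that repeat a pose let the fingers close. It gives the time, the measured TCP pose, the force and the opening at its end, in the units of the state.
- r.sense(): the state, without advancing time (a new reading comes with each control period).
- r.grab_frame(name): name is "scene" or "top"; returns a dict with "pixels" (400x640x3 uint8, red, green, blue), "fov_y" (degrees; the focal length in pixels is half the picture's height over the tangent of half this angle, whatever the lens; pixels are square), "cx", "cy" (the principal point, pixels), "R" (3x3) and "t" (3): a world point X has camera coordinates R X + t. Camera axes: x right, y down, z forward; pixel columns grow to the right and rows downward; lengths in mm; the calibration is good to about 2 mm. A picture is of the moment at which its call begins. There is no depth.
- r.sign_off(): hands the job in, once; it reports no verdict.
The state is a dict: "clock": time; "qpos": joint angles; "qvel": joint speeds; "joint_efforts": joint torques, N m; "eef_pos": TCP position; "tcp_rot": TCP orientation; "contact_force": force on the tool from outside, world axes, zero at the start; "wrist_torque": the same for the moment, N m; "opening": opening from 0.0 (shut) to 1.0 (fully open).
Only numpy, scipy, OpenCV 4.12 (cv2) and the standard library are available. Lean on these libraries where they do the work, as an engineer would, in place of code of your own. Each camera call takes 0.05 s, during which the arm holds its last target. There are 200 camera calls.

TASK

The valve body on the indexing table has just been drilled and its bored port is full of chips. Turn the table (its upright pins are there to push on) until the bored port faces the air gun's nozzle and the table has clicked home; only then squeeze the gun's red trigger all the way in for about a second, and let it spring back. Leave the table clicked home with the port at the nozzle, and do not disturb the other things on the bench.

Things in the scene. Friction and masses are not known exactly. Their poses are not given: they have to be found in the camera images.
- table_base: green cast base of the indexing table, 230 mm across, screwed down. Origin on the table's vertical axis, at bench height. On it turns a steel faceplate (210 mm diameter, top 75 mm above the bench) with a blue valve body (84 mm square foot, 138 mm above the bench at its highest) bolted in the middle and four upright pins near the rim.
- faceplate (a joint): turn of the faceplate in rad, counter-clockwise seen from above; turns endlessly both ways. It may start between two clicks. A sprung roller holds it at every quarter turn; pushed past half way (about 9 N on a pin) it snaps on to the next by itself. At 0 and every full turn from it the bored port faces the nozzle.
- bore (a point): middle of the mouth of the bored port: the round bright aluminium boss (45 mm diameter, 24 mm bore) that sticks out of one side of the blue valve body, the only one of its four sides with a boss; 47 mm from the table's axis, 109 mm above the bench. It turns with the faceplate; -y of its frame points out of the bore.
- pin1 (a point): top of one of four equal upright pins on the faceplate, 88 mm from the axis, halfway between two sides of the blue casting, steel, 12 mm thick, with a black knob 18 mm thick on its upper 22 mm; top 127 mm above the bench, 52 mm above the faceplate. At faceplate 0 it lies 45 deg counter-clockwise of the table_base's +x, the next ones a quarter turn further each.
- pin2 (a point): top of the second pin, a quarter turn counter-clockwise of pin1
- pin3 (a point): top of the third pin, across the axis from pin1
- pin4 (a point): top of the fourth pin, across the axis from pin2
- air_gun: grey pistol-shaped air gun clamped on its side, level, in a screwed-down stand beside the table. Origin at bench height below the barrel. +y runs along the brass barrel to the table's axis; the grip (112 mm long, 26 mm deep along y, 24 mm high) points to -x, the robot's side, free above and beneath. Middle of barrel, grip and trigger: 109 mm above the bench. A black hose hangs from the grip's end
- nozzle (a point): tip of the brass nozzle, 109 mm above the bench; +y of its frame is the way the air blows
- trigger (a joint): angle of the red trigger in rad: 0 released, 0.36 squeezed fully to its stop. It springs back; about 4 N at trigger_pad at first, 12 N at the stop.
- trigger_pad (a point): finger place on the front of the red trigger (82 mm long bar, 8 mm thick, 18 mm high), which lies on the table's side of the grip and swings level, towards the grip (-y of the air_gun frame): 50 mm from its pivot, moves 18 mm. Trigger front to back of the grip measures 63 mm here when released, about 46 to 50 mm when squeezed.
- squeeze (a point): point fixed to the gun, midway between the back of the grip and the front of the fully squeezed trigger: with fingers closing along y of the air_gun frame about this point, from above, the trigger goes home
- box_staples: brown carton 60x110x28 mm, bystander; origin under its centre
- wrench: steel wrench 190x30x7 mm, bystander; origin under its centre
- duct_tape: roll of grey tape, 103 mm across, 48 mm high, bystander; origin under its centre
- tape_measure: black and tan tape measure 84x36x60 mm, bystander; origin under its centre
- pliers: pliers 190x54x14 mm, bystander; origin under its centre
- solvent_can: flat grey can 58x95x168 mm, bystander; origin under its centre
- marker: black and white marker pen 17x135x16 mm, bystander; origin under its centre

How it is judged (in metres and radians):
On the way, in this order (a step that is already met when the one before it is completed fails the run):
1. the bored port faces the nozzle (within 6 mm sideways, about 7 deg) and the table stands still, clicked home, before the trigger is pulled (x of bore in the frame of nozzle between -0.006 and 0.006 m and distance between bore and nozzle below 0.095 m and velocity of joint faceplate between -0.1 and 0.1 rad/s and value of joint trigger below 0.1 rad), for 0.2 s.
2. the trigger is squeezed all the way in (over 0.28 of 0.36 rad) for 0.7 s, with the port at the nozzle (value of joint trigger above 0.28 rad and x of bore in the frame of nozzle between -0.006 and 0.006 m and distance between bore and nozzle below 0.095 m), for 0.7 s.
At the end, for the whole second after the job is handed in: the trigger has sprung back (under 0.03 rad), and the table stands still with the bored port still facing the nozzle, within 6 mm sideways (value of joint trigger below 0.03 rad and x of bore in the frame of nozzle between -0.006 and 0.006 m and distance between bore and nozzle below 0.095 m and velocity of joint faceplate between -0.1 and 0.1 rad/s); the robot touches nothing.
It fails at once if the trigger is pulled (over 0.12 rad) while the bored port is not at the nozzle (more than 10 mm off sideways, or on another side) (value of joint trigger above 0.12 rad and (x of bore in the frame of nozzle above 0.01 m or x of bore in the frame of nozzle below -0.01 m or distance between bore and nozzle above 0.095 m)).
It fails at once if a bystander is moved by more than 30 mm (distance of any of box_staples, wrench, duct_tape, tape_measure, pliers, solvent_can, marker from where it was at the start of the episode above 0.03 m).
It also fails if it takes over 51 s, if anything falls off the work surface, if the arm or the gripper's body presses on something with over 40 N, if the wrist force passes 120 N, or if a joint passes its speed limit or range.

## Working session

There is one attempt and no reset: what is moved stays moved. The work goes in short steps, Python scripts to look and compute and a tool call to move; the robot and the scene stay as the last step left them, time stands still between calls to the robot, and variables do not carry over. Pictures are saved under pics/ and viewed, about 8 in all and at most 12, crops included, and the job is handed in when it is done.

Besides the shell and the picture viewer there is one more tool, called after "Emit:" as name(argument=value, ...) on one line, values as JSON. apply_moves: Moves the arm, as the interface text tells. Its arguments: {"type":"object","properties":{"targets":{"type":"array"},"newtons":{"type":"number"}},"required":["targets"]}

```bash
mkdir -p pics; cat > h.py <<'E'
import numpy as np,cv2
from rig import r
def grab(n,f,crop=None,s=1):
    g=r.grab_frame(n); im=np.array(g["pixels"])[:,:,::-1]
    if crop: a,b,c,d=crop; im=im[b:d,a:c]
    if s!=1: im=cv2.resize(im,None,fx=s,fy=s,interpolation=cv2.INTER_CUBIC)
    cv2.imwrite("pics/"+f,im); return g
def K(g):
    f=200/np.tan(np.radians(g["fov_y"])/2); return f
def unproj(g,u,v,z):
    f=K(g);R=np.array(g["R"]);t=np.array(g["t"])
    c=-R.T@t; d=R.T@np.array([(u-g["cx"])/f,(v-g["cy"])/f,1]); return c+d*(z-c[2])/d[2]
def proj(g,X):
    p=np.array(g["R"])@np.array(X)+np.array(g["t"]);f=K(g);return p[0]/p[2]*f+g["cx"],p[1]/p[2]*f+g["cy"]
E
python3 - <<'E'
from h import *
import pickle
for n in("scene","top"):
    g=grab(n,n+"0.png",s=1.25); g=dict(g);print(n,g["fov_y"],g["cx"],g["cy"],-np.array(g["R"]).T@np.array(g["t"]));pickle.dump(g,open(n+".pkl","wb"))
print(r.sense())
E
```

```text
scene 57.98610510879417 317.67306159151775 198.72362090159186 [ -213.84836616 -1070.05219797   745.69108241]
top 46.684405039356676 315.1990866201222 201.27668961890038 [ 438.81923096  -80.12183437 1497.71903295]
{'clock': 0.1, 'qpos': array([ 1.23156396e+00,  3.53577379e-01,  1.63400659e+00, -1.19830724e-05,
        1.15518589e+00, -2.37341005e-03]), 'qvel': array([ 0.00171574,  0.00081606, -0.00226664,  0.00105535,  0.00152246,
       -0.00026673]), 'joint_efforts': array([ 8.79263716e-04, -6.06363487e+01, -3.42817390e+01, -5.91148182e-05,
        3.93362759e-03, -6.13499992e-06]), 'eef_pos': array([206.42244274, 589.47117085, 196.5604665 ]), 'tcp_rot': array([3.14158449e+00, 1.17722584e-03, 1.23394221e+00]), 'contact_force': array([-1.08876754, -0.32605488, -0.25294531]), 'wrist_torque': array([-0.04886102,  0.00371772, -0.0064891 ]), 'opening': 0.9982842339981122}
```

View pics/top0.png

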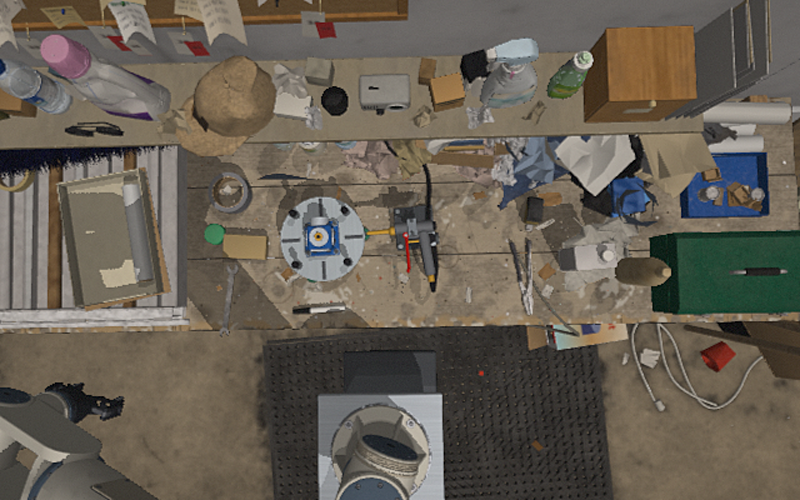

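View pics/scene0.png

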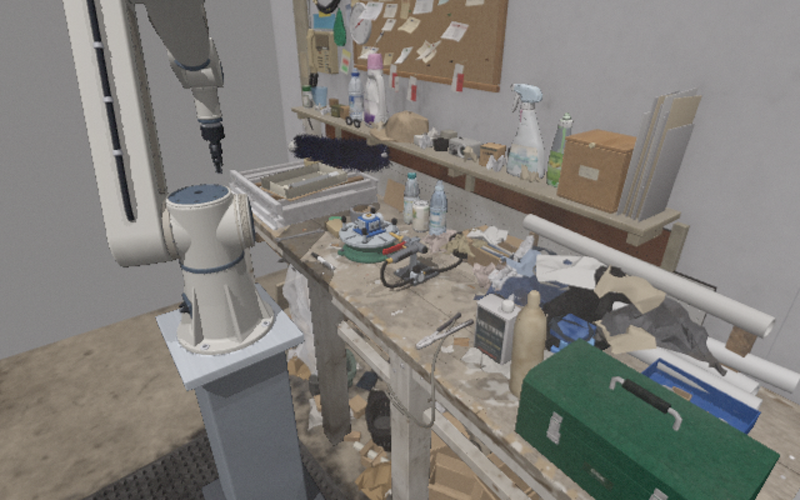

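The top view shows the table at about (320,238), the gun at (415,240) with its red trigger at (408,255), and the boss side is not yet clear. I'll enlarge it.

```bash
python3 - <<'E'
import cv2,pickle,numpy as np
for n,c in(("top",(210,145,370,265)),("scene",(255,155,385,245))):
    im=pickle.load(open(n+".pkl","rb"))["pixels"][:,:,::-1]
    a,b,e,d=c; s=5 if n=="top" else 6
    cv2.imwrite(f"pics/{n}1.png",cv2.resize(im[b:d,a:e],None,fx=s,fy=s,interpolation=cv2.INTER_CUBIC))
E
```

```text
(no output)
```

View pics/top1.png

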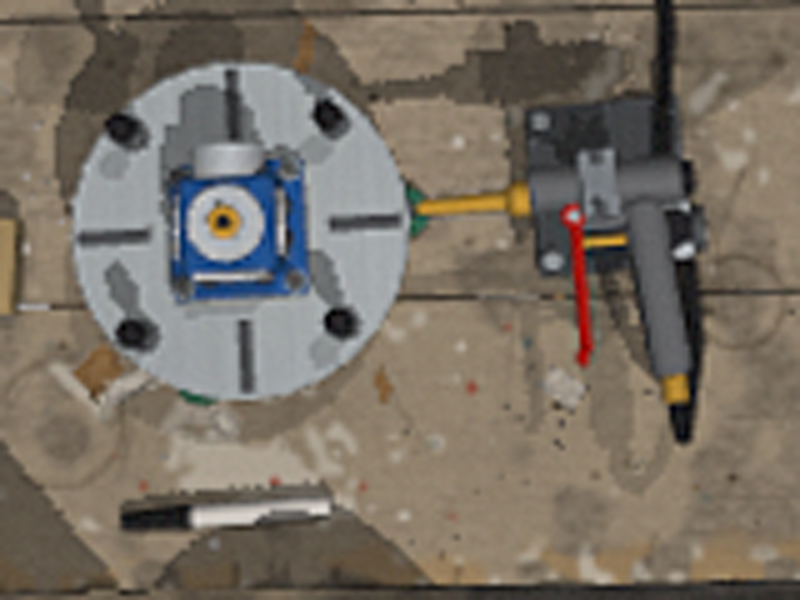

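View pics/scene1.png

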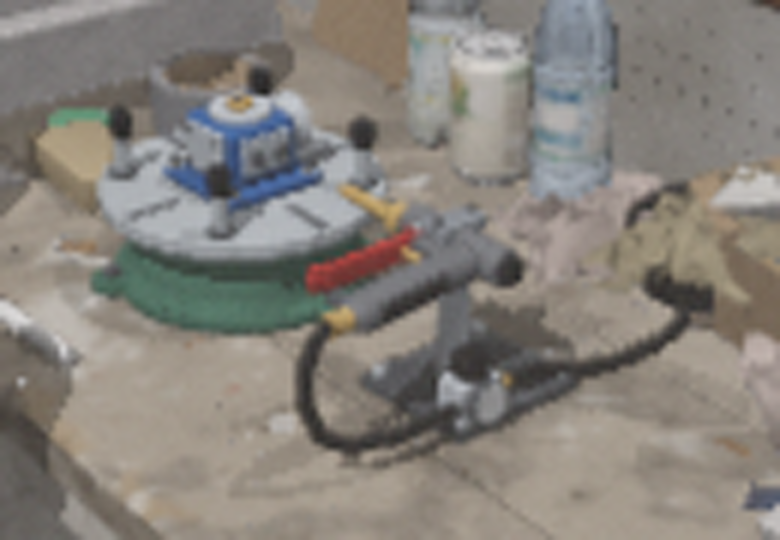

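The boss points up in the image (away from the robot) and the nozzle is to the right, so the table needs about a quarter turn clockwise. Now I'll compute positions.

```bash
cat >> h.py <<'E'
def U(g,c,z,s=5,o=(210,145)): return unproj(g,c[0]/s+o[0],c[1]/s+o[1],z)
E
python3 - <<'E'
from h import *
import pickle
g=pickle.load(open("top.pkl","rb"))
np.set_printoptions(precision=1,suppress=True)
P=np.array([U(g,c,127) for c in((122,127),(328,115),(340,322),(133,332))]);print(P)
c=P.mean(0);print("ctr",c,np.linalg.norm(P-c,axis=1),np.degrees(np.arctan2(*(P-c)[:,1::-1].T)))
for n,p,z in(("disc L",(73,230),75),("disc R",(408,230),75),("disc T",(240,62),75),("disc B",(240,400),75),("tip",(420,209),109),("barrel",(510,200),113),("rear",(690,180),120),("trigpiv",(572,215),118),("trigtip",(585,362),118),("grip0",(650,210),121),("grip1",(677,375),121),("gripL",(642,300),121),("gripR",(685,300),121),("trig300 L",(574,300),118),("trig300 R",(588,300),118),("bossT",(227,145),131),("markerL",(122,518),16),("markerR",(330,505),16)):
    print(n,U(g,p,z))
E
```

```text
[[607.4 192.1 127. ]
 [612.   68.7 127. ]
 [488.4  63.3 127. ]
 [484.8 186.6 127. ]]
ctr [548.1 127.7 127. ] [87.5 86.9 87.8 86.5] [  47.4  -42.7 -132.9  137. ]
disc L [550.4 233.4  75. ]
disc R [546.2  25.9  75. ]
disc T [652.7 128.5  75. ]
disc B [443.5 131.   75. ]
tip [556.2  15.9 109. ]
barrel [560.1 -38.5 113. ]
rear [ 569.3 -146.2  120. ]
trigpiv [550.  -75.5 118. ]
trigtip [462.1 -81.5 118. ]
grip0 [ 551.8 -122.   121. ]
grip1 [ 453.3 -135.9  121. ]
gripL [ 498.3 -116.1  121. ]
gripR [ 497.8 -141.6  121. ]
trig300 L [499.2 -75.7 118. ]
trig300 R [499. -84. 118.]
bossT [594.8 128.7 131. ]
markerL [369.7 216.4  16. ]
markerR [375.6  82.9  16. ]
```

```bash
cat >> h.py <<'E'
from scipy.spatial.transform import Rotation as Ro
np.set_printoptions(precision=2,suppress=True)
AX=np.array([548.1,127.7])
def d(x,y,z,yaw=None):
    s=r.sense(); T=Ro.from_euler("xyz",s["tcp_rot"])
    p=T.inv().apply(np.array([x,y,z])-s["eef_pos"])/10
    w=(T.inv()*Ro.from_euler("xyz",[np.pi,0,yaw])).as_rotvec(degrees=True) if yaw is not None else np.zeros(3)
    print(np.round(p,2),np.round(w,1))
def arc(phi,z,yaw,rad=88): a=np.radians(phi); d(AX[0]+rad*np.cos(a),AX[1]+rad*np.sin(a),z,yaw)
def st():
    s=r.sense();print(s["clock"],s["eef_pos"],s["tcp_rot"],s["contact_force"],s["opening"])
E
python3 - <<'E'
from h import *
arc(167,200,1.647)
E
```

```text
[-33.25  38.76  -0.3 ] [ -0.    0.1 -23.7]
```

Emit:
apply_moves(targets=[[[-1, -33.2, 38.8, -0.3, 0, 0.1, -23.7], [-1, -33.2, 38.8, -0.3, 0, 0.1, -23.7], [-1, -33.2, 38.8, -0.3, 0, 0.1, -23.7], [-1, -33.2, 38.8, -0.3, 0, 0.1, -23.7], [-1, -33.2, 38.8, -0.3, 0, 0.1, -23.7], [-1, -33.2, 38.8, -0.3, 0, 0.1, -23.7], [-1, -33.2, 38.8, -0.3, 0, 0.1, -23.7], [-1, -33.2, 38.8, -0.3, 0, 0.1, -23.7]]], newtons=40)

```text
clock: 0.9
eef_pos: [407.5, 242.2, 199.3]
tcp_rot: [-3.141, -0.001, 1.648]
contact_force: [0.7, 0.7, -0.3]
opening: -0.003
```

```bash
python3 - <<'E'
from h import *
st();arc(167,200,1.647)
E
```

```text
0.9 [407.54 242.2  199.3 ] [-3.14 -0.    1.65] [ 0.67  0.69 -0.34] -0.002973571542439376
[-9.86  4.74 -0.08] [-0.  -0.   0.1]
```

Emit:
apply_moves(targets=[[[-1, -9.9, 4.7, 0, 0, 0, 0], [-1, -9.9, 4.7, 0, 0, 0, 0], [-1, -9.9, 4.7, 0, 0, 0, 0], [-1, -9.9, 4.7, 0, 0, 0, 0], [-1, -9.9, 4.7, 4, 0, 0, 0], [-1, -9.9, 4.7, 8, 0, 0, 0], [-1, -9.9, 4.7, 10.4, 0, 0, 0], [-1, -9.9, 4.7, 10.4, 0, 0, 0]]])

```text
clock: 1.7
eef_pos: [458.6, 147.7, 92.3]
tcp_rot: [-3.135, 0.001, 1.649]
contact_force: [0.4, -0.1, 0.1]
opening: -0.0
```

```bash
python3 - <<'E'
from h import *
st()
for p in(160,153,146,139,132,125,118,111,104,100,96): print(p,end=" ");arc(p,95,1.647)
E
```

```text
1.7 [458.61 147.68  92.28] [-3.13  0.    1.65] [ 0.43 -0.15  0.07] -0.00021229231303942472
160 [ 0.95  0.76 -0.28] [-0.4  0.   0.1]
153 [ 1.9   1.26 -0.28] [-0.4  0.   0.1]
146 [ 2.78  1.88 -0.29] [-0.4  0.   0.1]
139 [ 3.58  2.59 -0.29] [-0.4  0.   0.1]
132 [ 4.29  3.41 -0.3 ] [-0.4  0.   0.1]
125 [ 4.89  4.3  -0.3 ] [-0.4  0.   0.1]
118 [ 5.38  5.25 -0.31] [-0.4  0.   0.1]
111 [ 5.74  6.26 -0.32] [-0.4  0.   0.1]
104 [ 5.99  7.31 -0.32] [-0.4  0.   0.1]
100 [ 6.07  7.92 -0.33] [-0.4  0.   0.1]
96 [ 6.1   8.53 -0.33] [-0.4  0.   0.1]
```

Emit:
apply_moves(targets=[[[-1, 0.95, 0.8, -0.3, 0, 0, 0], [-1, 1.4, 1.0, -0.3, 0, 0, 0], [-1, 1.9, 1.3, -0.3, 0, 0, 0], [-1, 2.35, 1.6, -0.3, 0, 0, 0], [-1, 2.8, 1.9, -0.3, 0, 0, 0], [-1, 3.2, 2.25, -0.3, 0, 0, 0], [-1, 3.6, 2.6, -0.3, 0, 0, 0], [-1, 3.95, 3.0, -0.3, 0, 0, 0]]])

```text
clock: 2.5
eef_pos: [485.7, 189.7, 95.1]
tcp_rot: [-3.135, 0.001, 1.649]
contact_force: [-0.4, -0.3, -0.5]
opening: 0.001
```

```bash
python3 - <<'E'
from h import *
st()
for p in(132,125,118,111,104,100,96): print(p,end=" ");arc(p,95,1.647)
grab("top","top2.png",(210,145,370,265),5)
E
```

```text
2.5 [485.71 189.69  95.1 ] [-3.13  0.    1.65] [-0.43 -0.28 -0.51] 0.0005642822097496376
132 [0.31 0.38 0.01] [-0.4  0.   0.1]
125 [0.91 1.27 0.  ] [-0.4  0.   0.1]
118 [ 1.4   2.22 -0.01] [-0.4  0.   0.1]
111 [ 1.77  3.23 -0.01] [-0.4  0.   0.1]
104 [ 2.01  4.28 -0.02] [-0.4  0.   0.1]
100 [ 2.09  4.89 -0.02] [-0.4  0.   0.1]
96 [ 2.13  5.5  -0.03] [-0.4  0.   0.1]
```

View pics/top2.png

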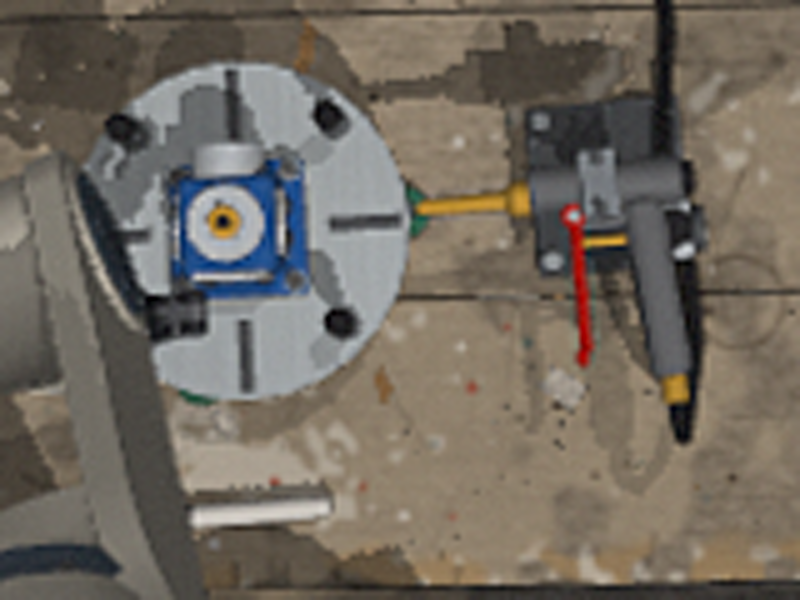

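The other pins and the boss have not moved and there is no force, though the TCP should already be at the pin. I'll check with the scene camera.

```bash
python3 - <<'E'
from h import *
st()
g=grab("scene","sc2.png",(215,85,375,205),5)
for X in((485.7,189.7,95),(485.7,189.7,127),(485.7,189.7,170),(485,187,127),(548,128,138),(612,69,127),(488,63,127)):
    u,v=proj(g,X);print(X,(u-215)*5,(v-85)*5)
E
```

```text
2.55 [486.49 190.19  95.19] [-3.14  0.    1.65] [-0.27 -0.32 -0.82] 0.0033716298613973568
(485.7, 189.7, 95) 304.6513908317155 473.223687835829
(485.7, 189.7, 127) 302.5251881007185 439.3555427535975
(485.7, 189.7, 170) 299.6035321982765 392.8166758141026
(485, 187, 127) 303.4198842297616 440.5520296475845
(548, 128, 138) 402.0571338001534 433.0837047757433
(612, 69, 127) 503.65732205574744 449.10460156446493
(488, 63, 127) 384.5386342308575 488.4796563948103
```

View pics/sc2.png

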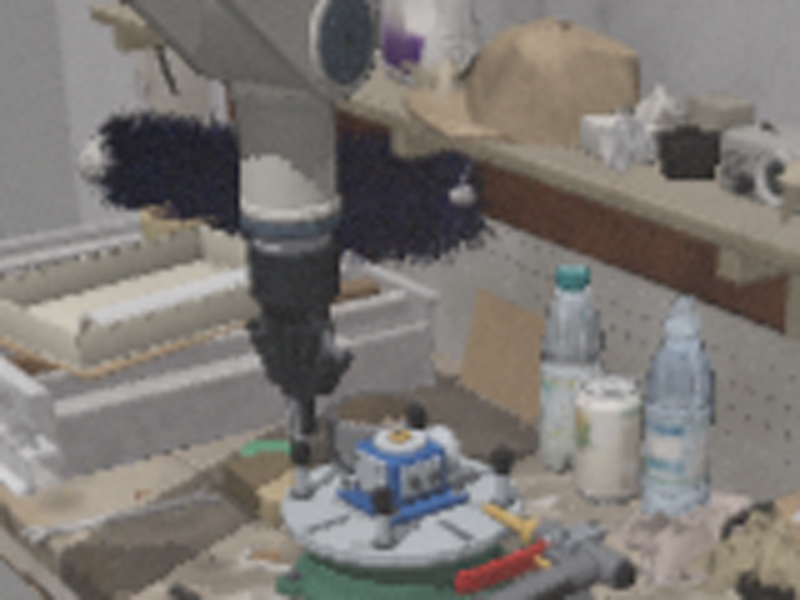

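```bash
python3 - <<'E'
from h import *
g=grab("scene","sc3.png",(258,140,308,190),12)
for X in((485.7,189.7,95),(485.7,189.7,127),(485.7,189.7,170)):
    u,v=proj(g,X);print(X,(u-258)*12,(v-140)*12)
E
```

```text
(485.7, 189.7, 95) 215.1633379961172 475.73685080598966
(485.7, 189.7, 127) 210.06045144172435 394.453302608634
(485.7, 189.7, 170) 203.04847727586366 282.76002195384626
```

View pics/sc3.png

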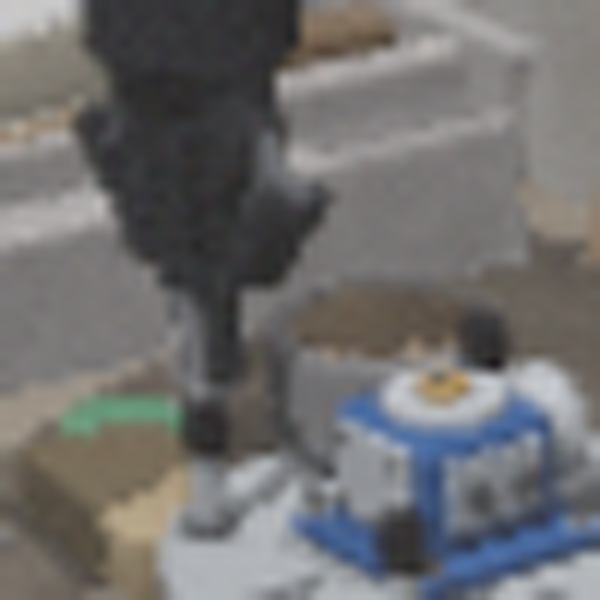

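```bash
python3 - <<'E'
from h import *
import pickle
g=pickle.load(open("scene.pkl","rb"))
for z in(170,197,210,235,270): print(z,np.array(proj(g,(206.5,589.9,z))))
im=g["pixels"][:,:,::-1]; cv2.imwrite("pics/sc4.png",cv2.resize(im[85:145,145:205],None,fx=10,fy=10,interpolation=cv2.INTER_CUBIC))
d(455,150,95,1.647)
E
```

```text
170 [178.82 151.22]
197 [177.76 145.66]
210 [177.24 142.95]
235 [176.23 137.69]
270 [174.8 130.2]
[-3.7  -3.36  0.02] [-0.4  0.   0.1]
```

View pics/sc4.png

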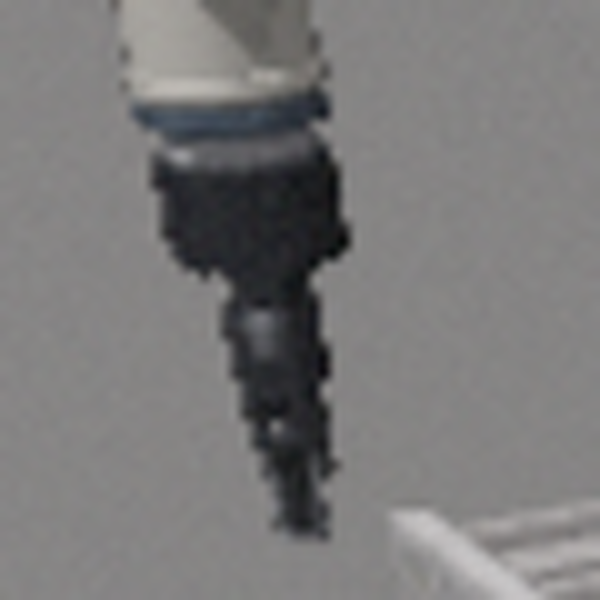

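The tip looks about 30 mm higher than the reported TCP, and that explains why it passed over the knob. I'll back off and probe downward gently.

Emit:
apply_moves(targets=[[[-1, -1.2, -0.7, 0, 0, 0, 0], [-1, -2.4, -1.7, 0, 0, 0, 0], [-1, -3.7, -3.4, 0, 0, 0, 0], [-1, -3.7, -3.4, 0, 0, 0, 0], [-1, -3.7, -3.4, 0.5, 0, 0, 0], [-1, -3.7, -3.4, 1.0, 0, 0, 0], [-1, -3.7, -3.4, 1.3, 0, 0, 0], [-1, -3.7, -3.4, 1.3, 0, 0, 0]]])

```text
clock: 3.45
eef_pos: [454.4, 150.1, 81.5]
tcp_rot: [-3.134, 0.001, 1.65]
contact_force: [-0.7, -0.3, 0.2]
opening: -0.005
```

Emit:
apply_moves(targets=[[[-1, 0, 0, 0.3, 0, 0, 0], [-1, 0, 0, 0.6, 0, 0, 0], [-1, 0, 0, 0.9, 0, 0, 0], [-1, 0, 0, 1.1, 0, 0, 0], [-1, 0, 0, 1.1, 0, 0, 0]]])

```text
clock: 3.95
eef_pos: [454.1, 150.0, 70.2]
tcp_rot: [-3.133, 0.001, 1.65]
contact_force: [-0.3, 0.5, -1.0]
opening: -0.002
```

Emit:
apply_moves(targets=[[[-1, 0, 0, 0.3, 0, 0, 0], [-1, 0, 0, 0.6, 0, 0, 0], [-1, 0, 0, 0.9, 0, 0, 0], [-1, 0, 0, 1.2, 0, 0, 0], [-1, 0, 0, 1.2, 0, 0, 0]]])

```text
clock: 4.45
eef_pos: [453.7, 149.9, 57.8]
tcp_rot: [-3.133, 0.001, 1.65]
contact_force: [-0.1, 0.2, 0.3]
opening: -0.001
```

```bash
python3 - <<'E'
from h import *
st()
g=grab("scene","sc5.png",(248,130,308,190),10)
for X in((454,150,58),(454,150,75),(454,150,90),(454,150,130)):
    u,v=proj(g,X);print(X,(u-248)*10,(v-130)*10)
E
```

```text
4.45 [453.69 149.87  57.77] [-3.13  0.    1.65] [-0.07  0.16  0.32] -0.0005261809801931277
(454, 150, 58) 267.4262622962766 624.8436584820968
(454, 150, 75) 265.07536289071254 589.0243703293334
(454, 150, 90) 262.98093221413467 557.1127471680927
(454, 150, 130) 257.30158885682556 470.57989265611354
```

View pics/sc5.png

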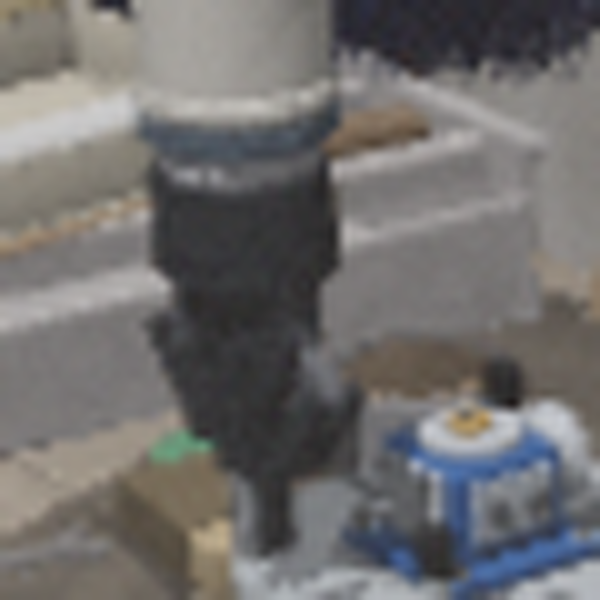

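The tip appears at (270,548), about z = 94 mm, while the TCP reports 58. So the real tip is about 36 mm above the reported value, and it now stands at a good height for pushing.

```bash
python3 - <<'E'
from h import *
for p in(160,153,146,139,132,125,118,111,104,100,96): print(p,end=" ");arc(p,58,1.647)
E
```

```text
160 [ 0.69  1.22 -0.02] [-0.5  0.1  0.2]
153 [ 1.64  1.73 -0.02] [-0.5  0.1  0.2]
146 [ 2.52  2.35 -0.03] [-0.5  0.1  0.2]
139 [ 3.32  3.06 -0.04] [-0.5  0.1  0.2]
132 [ 4.03  3.88 -0.04] [-0.5  0.1  0.2]
125 [ 4.63  4.77 -0.05] [-0.5  0.1  0.2]
118 [ 5.11  5.72 -0.06] [-0.5  0.1  0.2]
111 [ 5.48  6.73 -0.07] [-0.5  0.1  0.2]
104 [ 5.72  7.78 -0.08] [-0.5  0.1  0.2]
100 [ 5.8   8.39 -0.09] [-0.5  0.1  0.2]
96 [ 5.84  9.   -0.09] [-0.5  0.1  0.2]
```

Emit:
apply_moves(targets=[[[-1, 0.7, 1.2, 0, 0, 0, 0], [-1, 1.2, 1.5, 0, 0, 0, 0], [-1, 1.6, 1.7, 0, 0, 0, 0], [-1, 2.1, 2.0, 0, 0, 0, 0], [-1, 2.5, 2.35, 0, 0, 0, 0], [-1, 2.5, 2.35, 0, 0, 0, 0]]])

```text
clock: 5.1
eef_pos: [475.3, 177.2, 57.6]
tcp_rot: [-3.133, 0.001, 1.65]
contact_force: [-0.3, -0.2, 0.0]
opening: -0.001
```

```bash
python3 - <<'E'
from h import *
import pickle
g0=pickle.load(open("top.pkl","rb"));g=r.grab_frame("top")
D=np.abs(g["pixels"].astype(int)-g0["pixels"].astype(int)).sum(2)
for n,c in(("p",(122,127)),("p",(328,115)),("p",(340,322)),("boss",(227,155)),("trig",(580,300))):
    u,v=int(c[0]/5+210),int(c[1]/5+145);print(n,D[v-4:v+5,u-4:u+5].mean())
im=g["pixels"][:,:,::-1][145:265,190:350].copy()
cv2.imwrite("pics/top6.png",cv2.resize(im,None,fx=5,fy=5,interpolation=cv2.INTER_CUBIC))
h=r.grab_frame("scene");cv2.imwrite("pics/sc6.png",cv2.resize(np.hstack([im[40:100,20:80],h["pixels"][130:190,248:308,::-1]]),None,fx=6.6,fy=6.6,interpolation=cv2.INTER_CUBIC))
E
```

```text
p 125.34567901234568
p 120.90123456790124
p 167.19753086419752
boss 40.49382716049383
trig 5.938271604938271
```

View pics/sc6.png

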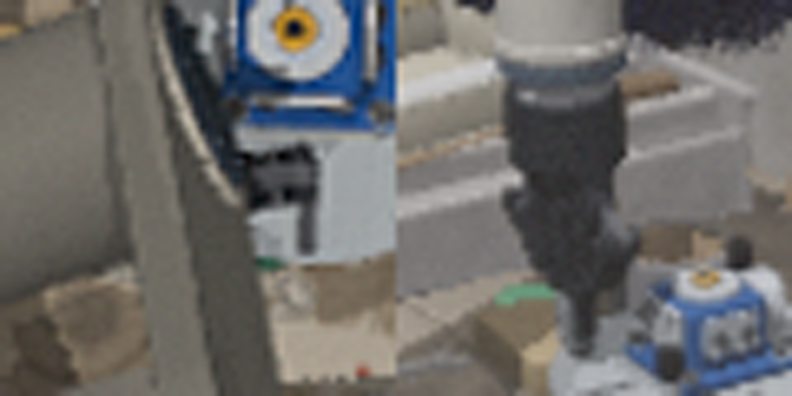

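The table is turning, since the pins and boss have shifted. From here I'll measure its angle with image code by locating the knobs along their circle.

```bash
cat >> h.py <<'E'
def ang(g):
    """knob angle mod 90 and which quadrants agree: darkness along circle r=88, z=125"""
    px=cv2.GaussianBlur(g["pixels"],(3,3),0).astype(int).sum(2)
    a=np.arange(-180,180,1.); v=[]
    for t in np.radians(a):
        u,w=proj(g,(AX[0]+87*np.cos(t),AX[1]+87*np.sin(t),125)); v.append(px[int(round(w)),int(round(u))])
    v=np.array(v);m=v<200;out=[];i=0
    while i<len(a):
        if m[i]:
            j=i
            while j+1<len(a) and m[j+1]: j+=1
            if j-i>=4: out.append((a[i]+a[j])/2)
            i=j
        i+=1
    return out
E
python3 - <<'E'
from h import *
import pickle
print(ang(pickle.load(open("top.pkl","rb"))))
print(ang(r.grab_frame("top")))
st()
for p in(139,132,125,118,111,104,100,96): print(p,end=" ");arc(p,58,1.647)
E
```

```text
[np.float64(-133.5), np.float64(-41.0), np.float64(47.5), np.float64(136.5)]
[np.float64(-139.0), np.float64(-47.0), np.float64(42.0)]
5.25 [474.98 176.75  57.63] [-3.13  0.    1.65] [-1.23 -1.08 -0.36] 0.002110947087832715
139 [ 0.81  0.74 -0.04] [-0.5  0.1  0.2]
132 [ 1.52  1.55 -0.05] [-0.5  0.1  0.2]
125 [ 2.12  2.44 -0.06] [-0.5  0.1  0.2]
118 [ 2.61  3.4  -0.07] [-0.5  0.1  0.2]
111 [ 2.97  4.41 -0.08] [-0.5  0.1  0.2]
104 [ 3.21  5.45 -0.09] [-0.5  0.1  0.2]
100 [ 3.29  6.06 -0.1 ] [-0.5  0.1  0.2]
96 [ 3.33  6.68 -0.1 ] [-0.5  0.1  0.2]
```

Emit:
apply_moves(targets=[[[-1, 0.4, 0.35, 0, 0, 0, 0], [-1, 0.8, 0.75, 0, 0, 0, 0], [-1, 1.15, 1.15, 0, 0, 0, 0], [-1, 1.5, 1.55, 0, 0, 0, 0], [-1, 1.8, 2.0, 0, 0, 0, 0], [-1, 2.1, 2.45, 0, 0, 0, 0], [-1, 2.35, 2.9, 0, 0, 0, 0], [-1, 2.6, 3.4, 0, 0, 0, 0]]])

```text
clock: 6.05
eef_pos: [506.3, 203.4, 56.9]
tcp_rot: [-3.13, 0.004, 1.65]
contact_force: [-5.5, -4.8, -0.7]
opening: 0.0
```

```bash
python3 - <<'E'
from h import *
print(ang(r.grab_frame("top")))
st()
for p in(118,111,107,104,100,96): print(p,end=" ");arc(p,58,1.647)
E
```

```text
[np.float64(-165.5), np.float64(-74.5), np.float64(16.0), np.float64(78.5)]
6.1 [507.33 204.7   57.02] [-3.13  0.    1.65] [-2.29 -4.29 -0.82] -0.0010544266707910928
118 [ 0.07 -0.05 -0.1 ] [-0.6  0.1  0.1]
111 [ 0.44  0.96 -0.11] [-0.6  0.1  0.1]
107 [ 0.59  1.55 -0.11] [-0.6  0.1  0.1]
104 [ 0.68  2.01 -0.12] [-0.6  0.1  0.1]
100 [ 0.76  2.62 -0.13] [-0.6  0.1  0.1]
96 [ 0.8   3.23 -0.13] [-0.6  0.1  0.1]
```

Emit:
apply_moves(targets=[[[-1, 0.25, 0.45, 0, 0, 0, 0], [-1, 0.44, 0.95, 0, 0, 0, 0], [-1, 0.55, 1.3, 0, 0, 0, 0], [-1, 0.63, 1.7, 0, 0, 0, 0], [-1, 0.7, 2.1, 0, 0, 0, 0], [-1, 0.76, 2.5, 0, 0, 0, 0], [-1, 0.76, 2.5, 0, 0, 0, 0]]])

```text
clock: 6.8
eef_pos: [532.8, 214.7, 57.0]
tcp_rot: [-3.133, 0.002, 1.649]
contact_force: [1.0, -0.0, -0.2]
opening: -0.003
```

```bash
python3 - <<'E'
from h import *
print(ang(r.grab_frame("top")))
st()
E
```

```text
[np.float64(-99.5), np.float64(-8.5), np.float64(76.5), np.float64(169.5)]
6.85 [532.31 214.56  56.93] [-3.13  0.    1.65] [ 0.41 -0.42  0.51] 0.0005271300371250018
```

It has passed the halfway point with no force on the tool. I'll lift straight up and let it settle.

Emit:
apply_moves(targets=[[[-1, 0, 0, -3, 0, 0, 0], [-1, 0, 0, -7, 0, 0, 0], [-1, 0, 0, -11, 0, 0, 0], [-1, 0, 0, -11, 0, 0, 0], [-1, 0, 0, -11, 0, 0, 0], [-1, 0, 0, -11, 0, 0, 0], [-1, 0, 0, -11, 0, 0, 0], [-1, 0, 0, -11, 0, 0, 0]]])

```text
clock: 7.65
eef_pos: [532.6, 214.6, 165.7]
tcp_rot: [-3.131, 0.003, 1.649]
contact_force: [-1.0, -0.3, 0.3]
opening: -0.0
```

```bash
python3 - <<'E'
from h import *
print(ang(r.grab_frame("top")));print(ang(r.grab_frame("top")))
st()
# squeeze point: grip back ~ y -141.6 at x=498; mid to squeezed trigger front 48mm away
gy=np.array([-.077,.997])
d(440,-30,175,1.647); d(497,-117,175,1.647)
E
```

```text
[np.float64(-128.5), np.float64(-37.5), np.float64(52.0), np.float64(90.5), np.float64(140.5)]
[np.float64(-128.5), np.float64(-37.5), np.float64(52.0), np.float64(90.5), np.float64(140.5)]
7.75 [532.88 214.68 166.1 ] [-3.13  0.    1.65] [ 0.14 -0.68 -0.94] -0.0021492427309026335
[-23.66 -11.19  -0.72] [-0.6  0.1  0.1]
[-32.79  -6.19  -0.75] [-0.6  0.1  0.1]
```

The table has settled a quarter turn on, with knobs at about 51° mod 90. I'll move over the grip with the gripper open.

Emit:
apply_moves(targets=[[[1, -32.3, -6.1, -0.5, -0.5, 0, 0], [1, -32.3, -6.1, -0.5, -0.5, 0, 0], [1, -32.3, -6.1, -0.5, -0.5, 0, 0], [1, -32.3, -6.1, -0.5, -0.5, 0, 0], [1, -32.3, -6.1, -0.5, -0.5, 0, 0], [1, -32.3, -6.1, -0.5, -0.5, 0, 0], [1, -32.3, -6.1, -0.5, -0.5, 0, 0], [1, -32.3, -6.1, -0.5, -0.5, 0, 0]]])

```text
clock: 8.55
eef_pos: [497.0, -115.4, 172.4]
tcp_rot: [-3.14, 0.003, 1.646]
contact_force: [0.2, 0.4, 0.8]
opening: 0.999
```

```bash
python3 - <<'E'
from h import *
st();d(498,-112,120,1.647)
print(ang(r.grab_frame("top")))
E
```

```text
8.55 [ 496.98 -115.37  172.41] [-3.14  0.    1.65] [0.25 0.41 0.77] 0.9994767480123022
[0.34 0.14 5.24] [-0.1  0.2 -0.1]
[np.float64(-128.5), np.float64(-37.5), np.float64(52.0), np.float64(140.5)]
```

Emit:
apply_moves(targets=[[[1, 0.3, 0.1, 2, 0, 0, 0], [1, 0.3, 0.1, 4, 0, 0, 0], [1, 0.3, 0.1, 5, 0, 0, 0], [1, 0.3, 0.1, 5, 0, 0, 0]]])

```text
clock: 9.0
eef_pos: [496.9, -109.6, 121.0]
tcp_rot: [-3.137, 0.001, 1.647]
contact_force: [-0.2, 1.0, 0.5]
opening: 0.997
```

```bash
python3 - <<'E'
from h import *
st()
t=r.grab_frame("top");h=r.grab_frame("scene")
A=t["pixels"][170:240,230:360,::-1];B=h["pixels"][150:240,290:380,::-1]
A=cv2.resize(A,(780,420),interpolation=cv2.INTER_CUBIC)
B=cv2.resize(h["pixels"][155:245,290:390,::-1],(640,576),interpolation=cv2.INTER_CUBIC)
cv2.imwrite("pics/a.png",A);cv2.imwrite("pics/b.png",B)
def pb(X): u,v=proj(h,X);return round((u-290)*6.4),round((v-155)*6.4)
for X in((498,-70,122),(498,-155,122),(498,-70,158),(498,-155,158),(498,-112,171),(548,128,138),(556,16,109)): print(X,pb(X))
E
```

```text
9.0 [ 496.89 -109.63  120.98] [-3.14  0.    1.65] [-0.22  1.02  0.48] 0.9965243767396574
(498, -70, 122) (148, 256)
(498, -155, 122) (235, 310)
(498, -70, 158) (147, 202)
(498, -155, 158) (235, 254)
(498, -112, 171) (190, 207)
(548, 128, 138) (35, 106)
(556, 16, 109) (143, 201)
```

View pics/b.png

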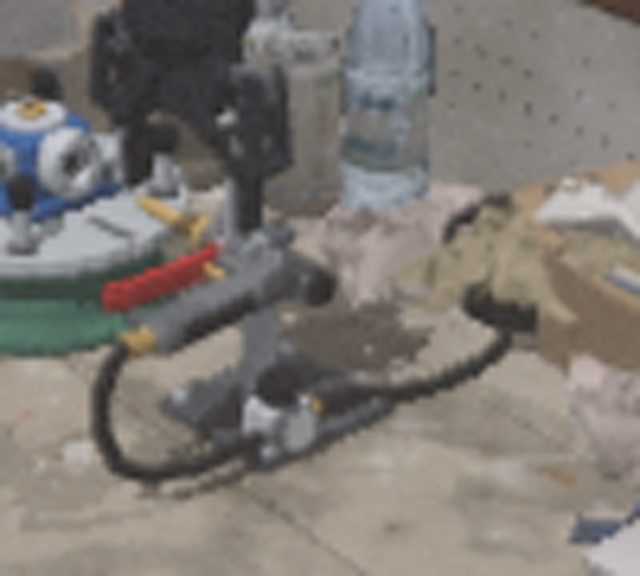

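The boss with its bore at (75,158) faces the nozzle. The open finger tips appear at rows 180 and 232, so their height is about 173 mm, consistent with the same +36 mm offset, and they straddle the trigger and grip. I'll descend.

Emit:
apply_moves(targets=[[[1, -0.2, 0.1, 2, 0, 0, 0], [1, -0.2, 0.1, 3.5, 0, 0, 0], [1, -0.2, 0.1, 4.5, 0, 0, 0], [1, -0.2, 0.1, 5.5, 0, 0, 0], [1, -0.2, 0.1, 6.5, 0, 0, 0], [1, -0.2, 0.1, 7.5, 0, 0, 0], [1, -0.2, 0.1, 7.5, 0, 0, 0], [1, -0.2, 0.1, 7.5, 0, 0, 0]]])

```text
clock: 9.9
eef_pos: [499.2, -112.3, 47.5]
tcp_rot: [-3.139, 0.002, 1.647]
contact_force: [0.5, 0.0, 0.0]
opening: 0.998
```

```bash
python3 - <<'E'
from h import *
st();d(498,-116,46,1.647)
print(ang(r.grab_frame("top")))
E
```

```text
9.9 [ 499.17 -112.3    47.52] [-3.14  0.    1.65] [0.5  0.03 0.05] 0.9982059427710849
[-0.36 -0.14  0.15] [-0.1  0.1 -0. ]
[np.float64(-128.5), np.float64(-36.5), np.float64(52.0), np.float64(140.5)]
```

Emit:
apply_moves(targets=[[[0.6, -0.35, -0.1, 0.1, 0, 0, 0], [0.3, -0.35, -0.1, 0.1, 0, 0, 0], [0.1, -0.35, -0.1, 0.1, 0, 0, 0], [-1, -0.35, -0.1, 0.1, 0, 0, 0], [-1, -0.35, -0.1, 0.1, 0, 0, 0], [-1, -0.35, -0.1, 0.1, 0, 0, 0], [-1, -0.35, -0.1, 0.1, 0, 0, 0], [-1, -0.35, -0.1, 0.1, 0, 0, 0]]], newtons=35)

```text
clock: 10.75
eef_pos: [498.8, -115.9, 47.8]
tcp_rot: [-3.14, 0.002, 1.647]
contact_force: [-3.1, 2.7, 8.9]
opening: 0.542
```

```bash
python3 - <<'E'
from h import *
st()
t=r.grab_frame("top");cv2.imwrite("pics/c.png",cv2.resize(t["pixels"][170:240,290:360,::-1],None,fx=8,fy=8,interpolation=cv2.INTER_CUBIC))
print(ang(t))
E
```

```text
10.75 [ 498.83 -115.91   47.77] [-3.14  0.    1.65] [-3.07  2.72  8.89] 0.5417368032608247
[np.float64(-128.5), np.float64(-37.5), np.float64(52.0), np.float64(140.5)]
```

The opening is 46 mm, matching the fully squeezed figure. I'll hold for over a second.

Emit:
apply_moves(targets=[[[-1, 0, 0, 0, 0, 0, 0], [-1, 0, 0, 0, 0, 0, 0], [-1, 0, 0, 0, 0, 0, 0], [-1, 0, 0, 0, 0, 0, 0], [-1, 0, 0, 0, 0, 0, 0], [-1, 0, 0, 0, 0, 0, 0], [-1, 0, 0, 0, 0, 0, 0], [-1, 0, 0, 0, 0, 0, 0]]])

```text
clock: 11.6
eef_pos: [498.8, -115.9, 47.8]
tcp_rot: [-3.14, 0.002, 1.647]
contact_force: [-2.2, 2.1, 2.6]
opening: 0.543
```

```bash
python3 - <<'E'
from h import *
import pickle
st()
h=r.grab_frame("scene");h0=pickle.load(open("scene.pkl","rb"))
t=r.grab_frame("top");t0=pickle.load(open("top.pkl","rb"))
for g in(h0,h,t0,t):
    p=g["pixels"].astype(int);m=(p[...,0]>120)&(p[...,1]<60)&(p[...,2]<60);
    m[:,:300]=0;m[:,350:]=0;m[:150]=0;m[240:]=0;ys,xs=np.nonzero(m);print(len(xs),[(x,round(ys[xs==x].mean(),1)) for x in np.unique(xs)][::4])
E
```

```text
11.6 [ 498.78 -115.91   47.82] [-3.14  0.    1.65] [-2.22  2.12  2.58] 0.5430563554253294
11 [(np.int64(307), np.float64(202.0)), (np.int64(311), np.float64(199.0)), (np.int64(316), np.float64(197.0))]
4 [(np.int64(316), np.float64(200.0))]
64 [(np.int64(322), np.float64(188.0)), (np.int64(326), np.float64(204.8))]
0 []
```

```bash
python3 - <<'E'
from h import *
h=r.grab_frame("scene");cv2.imwrite("pics/e.png",cv2.resize(h["pixels"][160:220,290:360,::-1],None,fx=9,fy=9,interpolation=cv2.INTER_CUBIC))
for yaw in(0,.28,.36):
  for L in(50,82):
    a=np.radians(4.4)+yaw; X=(550-L*np.cos(a),-75.5-L*np.sin(a),109) ;u,v=proj(h,X);print(yaw,L,round((u-290)*9),round((v-160)*9))
E
```

```text
0 50 225 349
0 82 167 372
0.28 50 250 359
0.28 82 207 389
0.36 50 258 361
0.36 82 221 393
```

View pics/e.png

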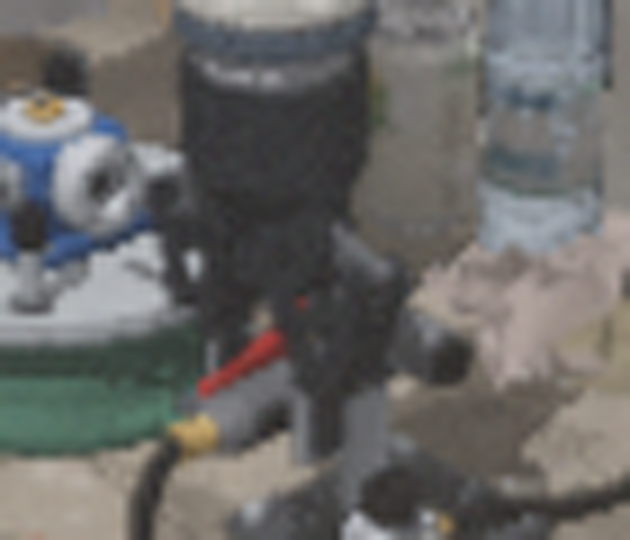

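The trigger's red tip at about (205,388) lies against the grip, which is fully squeezed, and the bore is still at the nozzle. I'll release and lift.

Emit:
apply_moves(targets=[[[1, 0, 0, 0, 0, 0, 0], [1, 0.2, 0, 0, 0, 0, 0], [1, 0.35, 0, 0, 0, 0, 0], [1, 0.35, 0, 0, 0, 0, 0], [1, 0.35, 0, 0, 0, 0, 0], [1, 0.35, 0, 0, 0, 0, 0], [1, 0.35, 0, -1, 0, 0, 0], [1, 0.35, 0, -2.5, 0, 0, 0]]])

```text
clock: 12.55
eef_pos: [498.0, -112.4, 73.0]
tcp_rot: [-3.139, 0.002, 1.647]
contact_force: [0.3, -0.6, 0.7]
opening: 0.996
```

Emit:
apply_moves(targets=[[[1, 0, 0, -3, 0, 0, 0], [1, 0, 0, -6, 0, 0, 0], [1, 0, 0, -10, 0, 0, 0], [1, 0, 0, -14, 0, 0, 0], [1, 0, 0, -16, 0, 0, 0], [1, 0, 0, -16, 0, 0, 0], [1, 0, 0, -16, 0, 0, 0], [1, 0, 0, -16, 0, 0, 0]]])

```text
clock: 13.35
eef_pos: [497.5, -111.9, 232.0]
tcp_rot: [-3.137, 0.001, 1.647]
contact_force: [-0.1, 0.4, 0.4]
opening: 0.998
```

```bash
python3 - <<'E'
from h import *
import pickle
st()
h=r.grab_frame("scene");h0=pickle.load(open("scene.pkl","rb"))
for g in(h0,h):
    p=g["pixels"].astype(int);m=(p[...,0]>110)&(p[...,1]<75)&(p[...,2]<75)
    m[:,:300]=0;m[:,350:]=0;m[:150]=0;m[240:]=0;ys,xs=np.nonzero(m);print(len(xs),xs.min(),xs.mean(),ys.mean())
print(ang(r.grab_frame("top")))
E
```

```text
13.35 [ 497.53 -111.86  231.97] [-3.14  0.    1.65] [-0.13  0.38  0.39] 0.9982707972216243
59 306 313.64406779661016 198.57627118644066
63 306 313.6190476190476 198.65079365079364
[np.float64(-128.5), np.float64(-37.5), np.float64(52.0), np.float64(140.5)]
```

The trigger is back where it started, the table is still clicked home, and the robot is clear. Handing in.

```bash
python3 -c "
from rig import r
print(r.sign_off())"
```

```text
the job is handed in; nothing more can be done
None
```

I turned the table a quarter turn clockwise by pushing a pin with the closed fingers until it snapped on to the next click. I then squeezed the trigger to its stop (opening 46 mm) for about a second, released it, lifted clear and handed in at 13.4 s.

**Last checks:**
- The scene picture showed the bored port facing the nozzle during the squeeze.
- The knob angles were the same before, during and after the squeeze.
- The red trigger was back in its starting pixels.
- Contact force was about 0 N.
- The pictures showed no contact with any bystander, but I did not measure their positions again at the end.

**What disagreed:**
- The finger tips really stood about 36 mm higher than the reported TCP height. My first push therefore passed over the pin without touching it. I found this in the scene camera and corrected for it.
- The knob-angle measurement put the port about 2.5° off the nozzle line I had estimated. That is within the 7° tolerance and within what I'd expect from measurement error.

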